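# Draw the long bracelet bar out of a half-covered display case

### The arm

A 6-joint arm with a two-finger parallel gripper is mounted at the origin on the work surface. World frame = base frame: x ahead of the robot, y to its left, z up, the work surface at z = 0. Lengths are in m, angles in rad, forces in N, time in s.
With the tool pointing down it reaches from about 0.375 to 0.9 m from the base axis. Payload 3.1 kg.
Tool frame: the origin (TCP) lies at the very end of the fingers, on their centre line; the grasp point (between the pads) lies 19 mm behind it (manip.grasp_offset is the distance from the TCP to the grasp point, in m); y points along the fingers, z is the direction in which the jaws open and shut, and the axes are right-handed (so a half turn about y gives the same grasp; the last joint's range is limited). The gripper opens to 85 mm and grips with 20 to 120 N. Pads are 22 mm wide; open, the fingers measure 114 mm over their backs; the gripper's body (76 mm by 85 mm) begins 54 mm behind the grasp point. The pads swing forward as they close: fully open they stand 13 mm farther back than shut.
Start: joints at [1.044, 0.527, 1.433, -0, 1.181, -0.178], TCP at [0.214, 0.587, 0.231] pointing down, gripper open.
Joint ranges: [-3.08, 3.08], [-0.75, 2.2], [0.22, 2.44], [-1.43, 4.57], [0, 2.65], [-2.85, 2.85]. Speed limits (rad/s): [2.79, 2.79, 3.14, 3.14, 3.14, 3.14].

### API

Orientations are given as a unit quaternion [x, y, z, w].
In Python, from station import manip gives the robot as it stands.
- The arm moves only by the tool apply_moves, never from a script. Its argument "motion" is a list of rows, each a list of 5 numbers: the finger opening in mm, from 0 to 85.4, then the shift along the tool's x, y, z in units of 30 mm (1.0 is 30 mm), then the turn about the tool's y in units of 10 degrees (1.0 is 10 degrees). In form: [[fingers, x, y, z, twist], ...]. A call has 1 to 12 rows; each row is the pose to reach, as a shift and turn from the pose commanded when the call began, along the tool's axes at that moment; what a row does not reach only later rows make up. A row lasts 1/8 s, in which the tool goes at most 62.5 mm and 10.7 degrees, less where a joint would pass 70% of its speed; a pose out of reach is approached as far as the arm can. A call with a gripper value outside its range is refused whole. The fingers move at their own pace and stop on an object; "squeeze" is the grip in N (left out, the last holds). Time passes only in rows, so rows that repeat a pose let the fingers close. It gives the time, the measured TCP pose, the force and the opening at its end, in the units of the state.
- manip.sense(): the state, without advancing time (a new reading comes with each control period).
- manip.snapshot(name): name is "side" or "top" or "wrist"; returns the picture (400x640x3 uint8, red, green, blue); there is no depth.
- manip.get_calibration(name): a dict with "intrinsics" (3x3 intrinsics, pixels), "extrinsics" (4x4, takes a point from camera to world coordinates). Camera axes: x right, y up, looking along -z (the intrinsics and any distortion apply to the point x, -y, -z); pixel columns grow to the right and rows downward; lengths in m; the calibration is good to about 2 mm. A picture is of the moment at which its call begins: read the wrist's pose just before it. get_calibration takes no time and is no camera call; for the wrist camera it gives the pose at the moment of the call.
- manip.sign_off(): hands the job in, once; it reports no verdict.
The state is a dict: "t": time; "q": joint angles; "qd": joint speeds; "tau": joint torques, N m; "tcp_pos": TCP position; "tool_rot": TCP orientation; "force": force on the tool from outside, world axes, zero at the start; "ft_torque": the same for the moment, N m; "finger_gap": opening from 0.0 (shut) to 1.0 (fully open).
Only numpy, scipy, OpenCV 4.12 (cv2) and the standard library are available. Lean on these libraries where they do the work, as an engineer would, in place of code of your own. Each camera call takes 0.05 s, during which the arm holds its last target.

### The job

In the wooden display case with the two clear fixed covers lies a long square wooden bracelet bar, longer than the opening between the covers. Without forcing it, slide it along until one end is under the opening, slant it and draw it out through the opening, and finish still gripping it, held still with its whole length at least 80 mm above the top of the case and touching nothing but the gripper. Leave the short bar in the case and the two bangles on the covers.

Things in the scene. Friction and masses are not known exactly. Their poses are not given: they have to be found in the camera images.
- case: Fixed wooden display case, 376 mm long (its own y), 176 mm wide (its own x), top 64 mm above the table, turned by up to 0.45 rad. Origin at the centre of its underside, z up. Walls 8 mm, floor 6 mm thick; inside 160 mm wide (x), 360 mm long (y). Each end is covered on top by a fixed clear cover with a dark wooden edge; the middle is open.
- case_opening (a point): Centre of the opening between the two covers, level with their tops (64 mm above the table); axes as the case. The opening is 160 mm long (y, from -80 to +80 mm) and 160 mm wide (x, the full inner width). The covers are 4 mm thick (underside 60 mm above the table) and run from the opening to the end walls.
- bar_center (a point): Centre of the long bar: light wood, square-cut, 240 mm long (its own y), 18 mm wide (x), 20 mm high (z), five thin dark grooves, under 150 g. It lies flat on the case floor near mid-width, along the case within 0.06 rad, its centre within 45 mm of the opening's centre; one or both ends are under the covers, and it can slide endwise up to the end walls.
- bar: The same long bracelet bar; origin at the centre of its underside (10 mm below point bar_center), y along its length.
- bar_end_p (a point): Middle of the end face of the long bar at its own +y end (120 mm from its centre).
- bar_end_n (a point): Middle of the end face of the long bar at its own -y end (120 mm from its centre).
- short_bar_center (a point): Centre of a short bar of the same wood, 100 mm long (y), 18 mm wide, 20 mm high, lying flat by the case's -x wall inside the case. Leave it in the case.
- bangle_p: Loose dark wooden bangle, ring of 66 mm outer diameter, 7 mm high, lying on the cover at the case's +y end. Leave it. Origin at the centre of its underside.
- bangle_n: Loose brass bangle, ring of 62 mm outer diameter, 6 mm high, lying on the cover at the case's -y end. Leave it. Origin at the centre of its underside.
Not all that is in view belongs to the job. Of the things shaped like the bar, the wooden one is meant. Of the things shaped like the part that bears short_bar_center, the wooden one is meant.

How it is judged:
On the way:
1. the long bar stands slantwise through the opening: one end above the top of the case, the other still below it (((height (world z) of bar_end_p above 0.085 m and height (world z) of bar_end_n below 0.055 m) or (height (world z) of bar_end_n above 0.085 m and height (world z) of bar_end_p below 0.055 m))), for 0.05 s.
At the end, for the whole second after the job is handed in: Both ends of the long bar at least 71 mm above the top of the case, the bar gripped by the fingers, not touching the case and still (under 0.03 m/s and 0.2 rad/s); the short bar in the case; both bangles within 30 mm of where they lay (height (world z) of each of bar_end_p, bar_end_n above 0.135 m and contact force between the fingers and bar above 2 N and contact force between bar and case below 0.2 N and linear speed of bar below 0.03 m/s and angular speed of bar below 0.2 rad/s and height (world z) of short_bar_center below 0.05 m and horizontal distance between short_bar_center and case below 0.2 m and distance of each of bangle_p, bangle_n from where it was at the start of the episode below 0.03 m); the arm keeps its last pose, push and grip.
It fails at once if the long bar is forced against the case with more than 45 N (contact force between bar and case above 45 N).
It fails at once if the short bar is lifted out of the case (height (world z) of short_bar_center above 0.07 m).
It fails at once if a bangle is moved more than 30 mm (distance of any of bangle_p, bangle_n from where it was at the start of the episode above 0.03 m).
It also fails if it takes over 42 s, if anything falls off the work surface, if the arm or the gripper's body presses on something with over 40 N, if the wrist force passes 120 N, or if a joint passes its speed limit or range.

## Working session

There is one attempt and no reset: what is moved stays moved. The work goes in short steps, Python scripts to look and compute and a tool call to move; the robot and the scene stay as the last step left them, time stands still between calls to the robot, and variables do not carry over. Pictures are saved under pics/ and viewed, and the job is handed in when it is done.

Besides the shell and the picture viewer there is one more tool, called after "Emit:" in YAML: its name, and indented under it one key for each argument. apply_moves: Moves the arm, as the interface text tells. Its arguments: {"type":"object","properties":{"motion":{"type":"array"},"squeeze":{"type":"number"}},"required":["motion"]}

```bash
ls; mkdir -p pics
python3 - <<'E'
from station import manip
import cv2,numpy as np
print(manip.sense())
for n in ["side","top","wrist"]:
    c=manip.get_calibration(n); print(n,{k:np.round(v,4).tolist() if not isinstance(v,str) else v for k,v in c.items()})
    im=manip.snapshot(n); cv2.imwrite(f"pics/{n}0.png",im[:,:,::-1])
E
```

```text
pics
{'t': 0.0, 'q': array([ 1.04351660e+00,  5.28452251e-01,  1.43393402e+00,  1.02226205e-05,
        1.18140105e+00, -1.78475084e-01]), 'qd': array([-0.00173325, -0.00012475,  0.000192  , -0.00078348, -0.00229761,
       -0.00017723]), 'tau': array([ 6.89893932e-05, -4.42344582e+01, -1.78029585e+01, -6.74224589e-05,
        8.27897253e-03, -4.95997110e-07]), 'tcp_pos': array([0.21318958, 0.58673675, 0.23033209]), 'tool_rot': array([ 0.69710658, -0.12296943,  0.12242684, -0.69565265]), 'force': array([ 0.58215341, -0.81394321, -0.60900218]), 'ft_torque': array([-0.07002972, -0.00519186,  0.00918853]), 'finger_gap': 0.9992326967625713}
side {'intrinsics': [[415.2604, 0.0, 325.6175], [0.0, 415.2604, 197.5494], [0.0, 0.0, 1.0]], 'extrinsics': [[0.9518, 0.1514, -0.2668, 0.2168], [-0.3067, 0.4753, -0.8246, -0.7256], [0.002, 0.8667, 0.4988, 0.5388], [0.0, 0.0, 0.0, 1.0]]}
top {'intrinsics': [[473.7024, 0.0, 324.261], [0.0, 473.7024, 198.4979], [0.0, 0.0, 1.0]], 'extrinsics': [[0.0229, 0.9936, -0.1103, 0.3538], [-0.9993, 0.0259, 0.0257, 0.0171], [0.0284, 0.1096, 0.9936, 1.0092], [0.0, 0.0, 0.0, 1.0]]}
wrist {'intrinsics': [[310.6662, 0.0, 312.5847], [0.0, 310.6662, 203.3812], [0.0, 0.0, 1.0]], 'extrinsics': [[0.3414, -0.8935, -0.2917, 0.1372], [0.9399, 0.3236, 0.1087, 0.6138], [-0.0027, -0.3113, 0.9503, 0.3732], [0.0, 0.0, 0.0, 1.0]]}
```

View pics/top0.png

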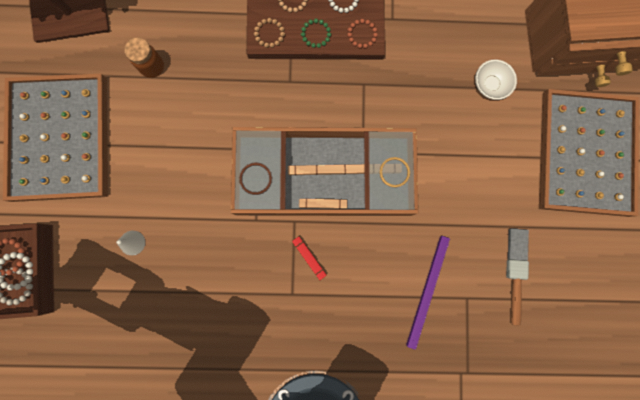

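View pics/side0.png

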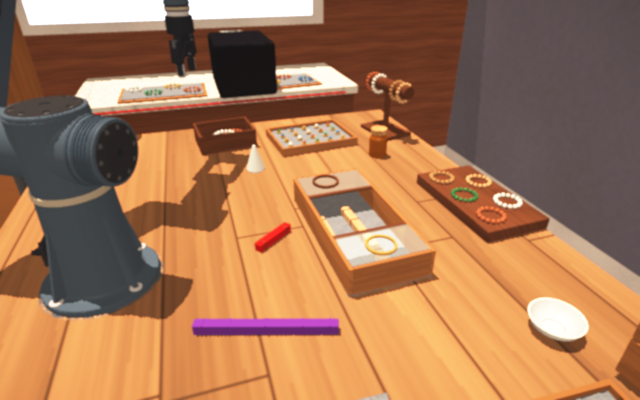

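The top view shows the case centred near (325,170). The long bar runs from about (289,169) to about (404,168), under the right-hand (-y) cover. The short bar is near (323,203). The purple and red bars outside the case are decoys. Next I measure positions.

```bash
cat > h.py <<'E'
import numpy as np,cv2
from station import manip
def ray(name,uv,c=None):
    c=c or manip.get_calibration(name); K=np.array(c["intrinsics"]);T=np.array(c["extrinsics"])
    d=np.linalg.inv(K)@np.array([uv[0],uv[1],1.0]); d=np.array([d[0],-d[1],-d[2]])
    return T[:3,3],T[:3,:3]@d
def onz(name,uv,z,c=None):
    o,d=ray(name,uv,c); return o+d*(z-o[2])/d[2]
def proj(name,p,c=None):
    c=c or manip.get_calibration(name); K=np.array(c["intrinsics"]);T=np.array(c["extrinsics"])
    x=T[:3,:3].T@(np.array(p)-T[:3,3]); q=K@np.array([x[0],-x[1],-x[2]]); return q[:2]/q[2]
E
python3 - <<'E'
import cv2
im=cv2.imread("pics/top0.png")
cv2.imwrite("pics/topz.png",cv2.resize(im[118:222,225:425],None,fx=4,fy=4,interpolation=cv2.INTER_CUBIC))
im=cv2.imread("pics/wrist0.png")
cv2.imwrite("pics/wr.png",im)
E
```

```text
(no output)
```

View pics/topz.png

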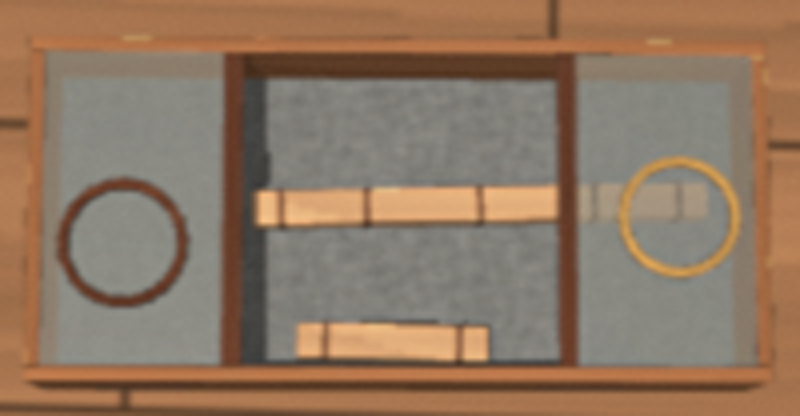

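View pics/wrist0.png

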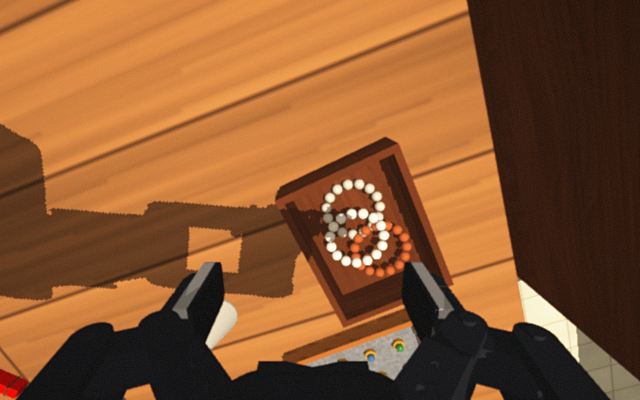

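Run:
```python
from h import *
from scipy.spatial.transform import Rotation as R
c=manip.get_calibration("top")
P=lambda u,v,z: onz("top",(225+(u+.5)/4-.5,118+(v+.5)/4-.5),z,c)
cs=[P(33,40,.064),P(760,45,.064),P(772,370,.064),P(26,370,.064)]
print("case",np.round(cs,4),"lens",[round(np.linalg.norm(cs[i]-cs[(i+1)%4]),4) for i in range(4)],"ctr",np.mean(cs,0))
e=[P(243,200,.064),P(558,200,.064)]; print("opening edges",np.round(e,4),np.linalg.norm(e[0]-e[1]))
im=cv2.imread("pics/top0.png"); hsv=cv2.cvtColor(im,cv2.COLOR_BGR2HSV)
print(hsv[169,300],hsv[203,320],hsv[180,330])
m=((hsv[...,1]>60)&(hsv[...,2]>170)).astype(np.uint8); m[:140]=0;m[209:]=0;m[:,:287]=0;m[:,365:]=0
n,l,s,ct=cv2.connectedComponentsWithStats(m)
for i in range(1,n):
    if s[i,4]>30:
        r=cv2.minAreaRect(np.argwhere(l==i)[:,::-1].astype(np.float32)); print(s[i],r)
# bar ends (top face z=.026)
b=[P(255,209,.026),P(708,201,.026)]; print("bar ends",np.round(b,4),np.linalg.norm(b[0]-b[1]),"mid",(b[0]+b[1])/2)
v=b[0]-b[1]; print("bar yaw",np.arctan2(-v[0],v[1]))
v=cs[3]-cs[2]; v2=cs[0]-cs[1]; print("case yaw",np.arctan2(-v[0],v[1]),np.arctan2(-v2[0],v2[1]))
s=manip.sense(); print(np.round(R.from_quat(s['tool_rot']).as_matrix(),3),s['tcp_pos'],s['t'])
```

```text
case [[ 0.5986  0.1815  0.064 ]
 [ 0.6073 -0.1896  0.064 ]
 [ 0.4401 -0.196   0.064 ]
 [ 0.4306  0.1776  0.064 ]] lens [np.float64(0.3712), np.float64(0.1674), np.float64(0.3737), np.float64(0.1681)] ctr [ 0.51913383 -0.00663422  0.064     ]
opening edges [[ 0.5193  0.0725  0.064 ]
 [ 0.5238 -0.0868  0.064 ]] 0.159373411711498
[ 14 119 221] [ 15 117 223] [ 23  16 129]
[296 165  20   9 168] ((305.5, 169.0), (8.0, 19.0), 90.0)
[317 165  28   8 219] ((330.5, 168.5), (7.0, 27.0), 90.0)
[346 164  18   9 146] ((354.5, 168.0), (8.0, 17.0), 90.0)
[289 166   6   8  47] ((291.5, 169.5), (7.0, 5.0), 90.0)
[299 199   7   8  56] ((302.0, 202.5), (7.0, 6.0), 90.0)
[307 199  32   9 262] ((322.5, 203.0), (8.0, 31.0), 90.0)
[340 200   7   8  49] ((343.0, 203.5), (7.0, 6.0), 90.0)
bar ends [[ 0.5214  0.0683  0.026 ]
 [ 0.5323 -0.1704  0.026 ]] 0.23900784686415016 mid [ 0.52683579 -0.05106594  0.026     ]
bar yaw 0.04575742104045358
case yaw 0.02538740296926779 0.023394901125116403
[[ 0.94  -0.001  0.342]
 [-0.342 -0.002  0.94 ]
 [-0.    -1.    -0.002]] [0.21326351 0.58688054 0.23052766] 0.15
```

Sizes agree: case about 373×168 mm (outer estimate), opening 159 mm, bar 239 mm. The bar's +y end is already under the opening, at (0.521, 0.068). I'll move above a grip point 28 mm in from that end.

Emit:
apply_moves:
  motion:
    - [50,15.93,1.7,-13.6,6.74]
    - [50,15.93,1.7,-13.6,6.74]
    - [50,15.93,1.7,-13.6,6.74]
    - [50,15.93,1.7,-13.6,6.74]
    - [50,15.93,1.7,-13.6,6.74]
    - [50,15.93,1.7,-13.6,6.74]
    - [50,15.93,1.7,-13.6,6.74]
    - [50,15.93,1.7,-13.6,6.74]
    - [50,15.93,1.7,-13.6,6.74]
    - [50,15.93,1.7,-13.6,6.74]
    - [50,15.93,1.7,-13.6,6.74]
    - [50,15.93,1.7,-13.6,6.74]
  squeeze: 20

```text
t: 1.65
tcp_pos: [0.5226, 0.0405, 0.1799]
tool_rot: [0.511, -0.489, 0.488, -0.511]
force: [0.1, 1.0, -0.2]
finger_gap: 0.585
```

Run:
```python
from h import *
from scipy.spatial.transform import Rotation as R
s=manip.sense(); print(np.round(R.from_quat(s['tool_rot']).as_matrix(),3),s['tcp_pos'],s['q'])
np.save("wr1.npy",np.array([0]))
c=manip.get_calibration("wrist"); im=manip.snapshot("wrist"); cv2.imwrite("pics/wrist1.png",im[:,:,::-1])
import pickle; pickle.dump(c,open("wr1.pkl","wb"))
print(proj("wrist",(0.5214,0.0683,.026),c),proj("wrist",(0.5323,-.1704,.026),c),proj("wrist",(0.5227,.0403,.026),c))
```

```text
[[ 0.044 -0.002  0.999]
 [-0.999  0.001  0.044]
 [-0.001 -1.    -0.002]] [0.52262178 0.04048962 0.17989499] [-1.36290302e-01  4.65122133e-01  1.73638223e+00  5.09044399e-04
  9.41830409e-01 -1.80830221e-01]
[314.03183765 158.06940296] [313.93879064 356.57553255] [314.04024834 186.34101836]
```

View pics/wrist1.png

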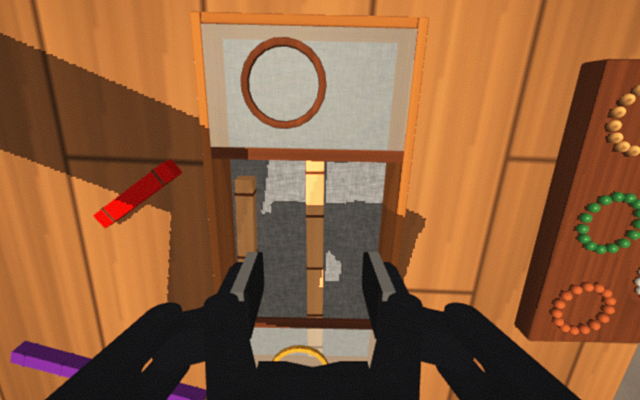

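The wrist view shows the bar centred at about column 315, against a predicted 314. Its end is at row 160, next to the cover edge, and the jaws straddle the bar. I'll go down and grip.

Emit:
apply_moves:
  motion:
    - [50,0,1,0,0]
    - [50,0,2,0,0]
    - [50,0,3,0,0]
    - [50,0,4,0,0]
    - [50,0,4.6,0,0]
    - [50,0,5.0,0,0]
    - [50,0,5.4,0,0]
    - [50,0,5.7,0,0]
    - [50,0,5.7,0,0]

```text
t: 2.82
tcp_pos: [0.523, 0.0407, 0.0089]
tool_rot: [0.511, -0.489, 0.488, -0.511]
force: [-0.2, 0.4, 0.7]
finger_gap: 0.583
```

Emit:
apply_moves:
  motion:
    - [30,0,0,0,0]
    - [20,0,0,0,0]
    - [10,0,0,0,0]
    - [10,0,0,0,0]
    - [10,0,0,0,0]
    - [10,0,0,0,0]
    - [10,0,0,0,0]
  squeeze: 20

```text
t: 3.7
tcp_pos: [0.5237, 0.0405, 0.0098]
tool_rot: [-0.511, 0.488, -0.489, 0.511]
force: [0.1, 0.1, 4.6]
finger_gap: 0.205
```

Gripped, with an opening of about 17.5 mm. I'll shift 7 mm towards -y to clear the near cover edge, then start to lift.

Emit:
apply_moves:
  motion:
    - [10,0,-0.07,0,0]
    - [10,0.1,-0.1,0,0]
    - [10,0.23,-0.1,0,0]
    - [10,0.23,-0.2,0,0]
    - [10,0.23,-0.4,0,0]
    - [10,0.23,-0.6,0,0]
    - [10,0.23,-0.8,0,0]
    - [10,0.23,-1.0,0,0]
    - [10,0.23,-1.0,0,0]

```text
t: 4.82
tcp_pos: [0.524, 0.0337, 0.04]
tool_rot: [-0.511, 0.488, -0.489, 0.512]
force: [0.3, -0.1, -1.1]
finger_gap: 0.207
```

Run:
```python
from h import *
a=manip.snapshot("top")[118:222,225:425]; b=manip.snapshot("side")[150:310,270:470]; 
cv2.imwrite("pics/l1.png",np.vstack([cv2.resize(x,(600,int(x.shape[0]*2.9)),interpolation=cv2.INTER_CUBIC)[:290] if i==0 else cv2.resize(x[:, :],(375,300)).repeat(1,0) if 0 else cv2.copyMakeBorder(cv2.resize(x,(375,300),interpolation=cv2.INTER_CUBIC),0,0,0,225,0) for i,x in enumerate([a,b])])[:,:,::-1])
print(manip.sense()['force'],manip.sense()['finger_gap'])
```

```text
[ 0.81213197  0.61974576 -0.49822993] 0.20478043114080322
```

View pics/l1.png

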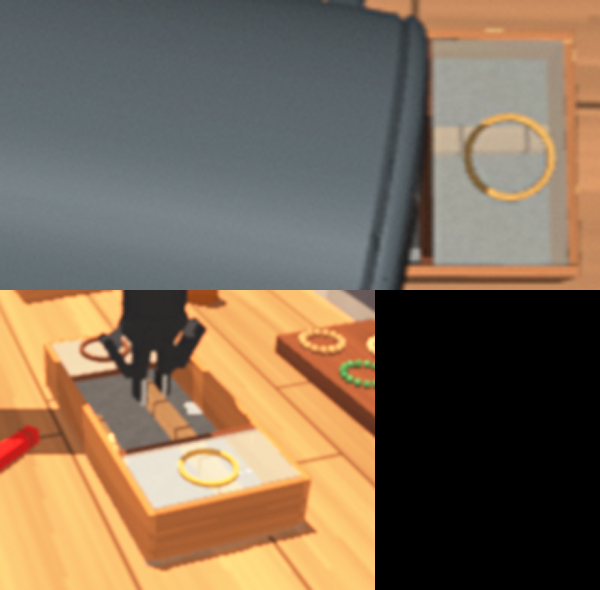

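The top view still shows the bar's far end near column 402, partly hidden by the bangle. The load is small, so I'll lift slowly and watch the force.

Emit:
apply_moves:
  motion:
    - [10,0,-0.15,0,0]
    - [10,0,-0.3,0,0]
    - [10,0,-0.45,0,0]
    - [10,0,-0.6,0,0]
    - [10,0,-0.6,0,0]

```text
t: 5.55
tcp_pos: [0.5237, 0.0337, 0.0577]
tool_rot: [-0.511, 0.488, -0.489, 0.511]
force: [0.2, 0.2, -1.2]
finger_gap: 0.205
```

Run:
```python
from h import *
a=manip.snapshot("top")[118:222,325:425]; b=manip.snapshot("side")[150:310,270:470]; 
cv2.imwrite("pics/l2.png",np.hstack([cv2.resize(a,(385,400),interpolation=cv2.INTER_CUBIC),cv2.resize(b,(415,400)  if 0 else (415,332),interpolation=cv2.INTER_CUBIC) if 0 else cv2.resize(b[:, :],(400,400),interpolation=cv2.INTER_CUBIC)])[:,:,::-1])
print(manip.sense()['force'],manip.sense()['ft_torque'],manip.sense()['finger_gap'])
```

```text
[-0.6239243   0.21343949 -0.74708103] [ 0.04637362 -0.03470849 -0.01036373] 0.2045348519685905
```

View pics/l2.png

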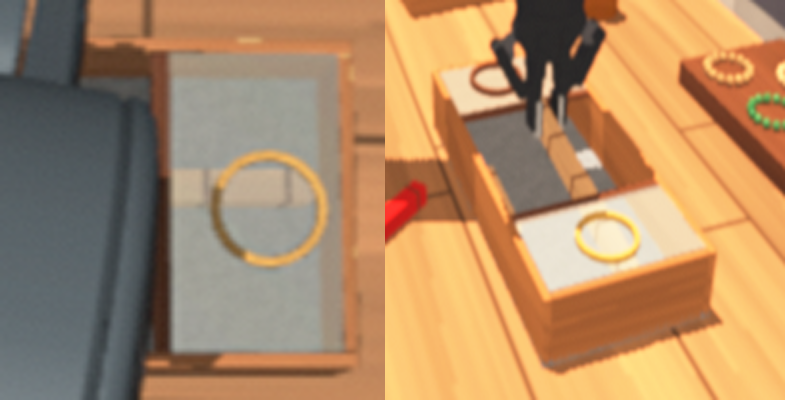

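The near end is rising while the far end stays low under the cover, so the bar pivots freely in the grip (force about 1 N). I'll keep lifting while drawing it towards +y.

Emit:
apply_moves:
  motion:
    - [10,0,-0.2,0,0]
    - [10,0,-0.4,0,0]
    - [10,-0.1,-0.6,0,0]
    - [10,-0.25,-0.8,0,0]
    - [10,-0.4,-1.0,0,0]
    - [10,-0.5,-1.2,0,0]
    - [10,-0.6,-1.5,0,0]
    - [10,-0.65,-1.8,0,0]
    - [10,-0.65,-2.1,0,0]
    - [10,-0.65,-2.4,0,0]
    - [10,-0.65,-2.4,0,0]

```text
t: 7.02
tcp_pos: [0.5232, 0.0531, 0.1302]
tool_rot: [-0.511, 0.488, -0.489, 0.512]
force: [0.1, -0.4, -0.9]
finger_gap: 0.207
```

Run:
```python
from h import *
a=manip.snapshot("top")[118:222,325:425]; b=manip.snapshot("side")[100:310,270:470]; 
cv2.imwrite("pics/l3.png",np.hstack([cv2.resize(a,(385,400),interpolation=cv2.INTER_CUBIC),cv2.resize(b,(381,400),interpolation=cv2.INTER_CUBIC)])[:,:,::-1])
print(manip.sense()['force'],manip.sense()['ft_torque'],manip.sense()['finger_gap'])
```

```text
[-0.42448871 -0.34674726 -1.1212825 ] [ 0.05900834 -0.00752986 -0.02647041] 0.20246485797303557
```

View pics/l3.png

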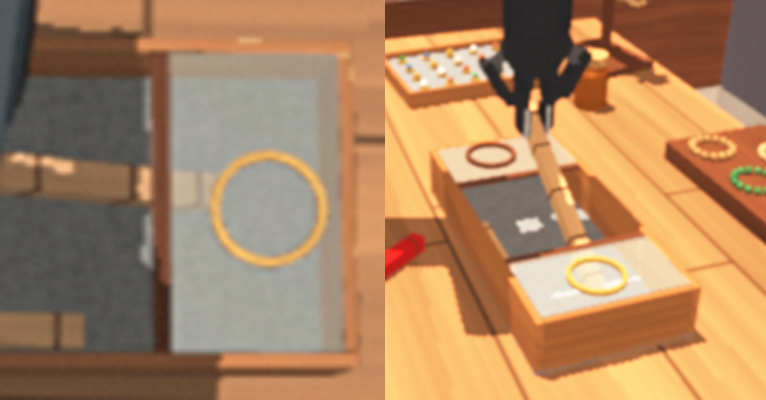

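The bar is slanted through the opening, with its far end at about y = -0.12 on the floor, as computed. I'll lift it on out.

Emit:
apply_moves:
  motion:
    - [10,0,-0.3,0,0]
    - [10,0,-0.6,0,0]
    - [10,0,-0.9,0,0]
    - [10,0,-1.2,0,0]
    - [10,0,-1.5,0,0]
    - [10,0,-1.8,0,0]
    - [10,0,-2.1,0,0]
    - [10,0,-2.4,0,0]
    - [10,0,-2.7,0,0]
    - [10,0,-3.0,0,0]
    - [10,0,-3.3,0,0]
    - [10,0,-3.3,0,0]

```text
t: 8.62
tcp_pos: [0.5233, 0.0531, 0.2293]
tool_rot: [-0.511, 0.488, -0.489, 0.512]
force: [-0.8, 0.1, -0.3]
finger_gap: 0.207
```

Run:
```python
from h import *
a=manip.snapshot("top")[118:222,225:425]; b=manip.snapshot("side")[20:310,270:470]; 
cv2.imwrite("pics/l4.png",np.hstack([cv2.resize(a,(480,400),interpolation=cv2.INTER_CUBIC),cv2.resize(b,(276,400),interpolation=cv2.INTER_CUBIC)])[:,:,::-1])
print(manip.sense()['force'],manip.sense()['ft_torque'],manip.sense()['finger_gap'])
```

```text
[-0.16895337  0.08355821 -0.91654026] [0.04993621 0.04309138 0.01165757] 0.2037982184811894
```

View pics/l4.png

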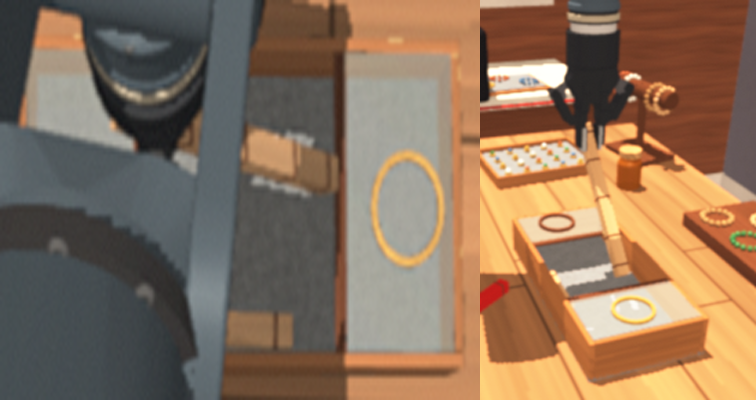

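The bar's far end is about level with the -y cover edge (top view near column 366). I'll move 35 mm towards +y for clearance before lifting more.

Emit:
apply_moves:
  motion:
    - [10,-0.2,0,0,0]
    - [10,-0.5,0,0,0]
    - [10,-0.8,0,0,0]
    - [10,-1.1,0,0,0]
    - [10,-1.2,0,0,0]
    - [10,-1.2,0,0,0]

```text
t: 9.48
tcp_pos: [0.521, 0.0895, 0.2283]
tool_rot: [0.512, -0.488, 0.488, -0.511]
force: [-0.0, 0.3, -0.4]
finger_gap: 0.206
```

Emit:
apply_moves:
  motion:
    - [10,0,-0.3,0,0]
    - [10,0,-0.7,0,0]
    - [10,0,-1.2,0,0]
    - [10,0,-1.7,0,0]
    - [10,0,-2.2,0,0]
    - [10,0,-2.7,0,0]
    - [10,0,-3.2,0,0]
    - [10,0,-3.7,0,0]
    - [10,0,-4.2,0,0]
    - [10,0,-4.6,0,0]
    - [10,0,-4.8,0,0]
    - [10,0,-4.8,0,0]

```text
t: 10.98
tcp_pos: [0.5211, 0.0891, 0.3726]
tool_rot: [-0.511, 0.488, -0.489, 0.511]
force: [0.2, -0.3, -1.1]
finger_gap: 0.202
```

Run:
```python
from h import *
a=manip.snapshot("top")[98:262,225:425]; b=manip.snapshot("side")[0:310,220:470]; 
cv2.imwrite("pics/l5.png",np.hstack([cv2.resize(a,(400,328),interpolation=cv2.INTER_CUBIC),cv2.resize(b[:300],(390,468),interpolation=cv2.INTER_CUBIC)[140:]])[:,:,::-1])
cv2.imwrite("pics/s5.png",manip.snapshot("side")[:,:,::-1])
print(manip.sense()['force'],manip.sense()['ft_torque'],manip.sense()['finger_gap'])
```

```text
[ 0.25314839 -0.66584084 -0.1007083 ] [0.05671128 0.03316184 0.00771936] 0.20355295652966165
```

View pics/l5.png

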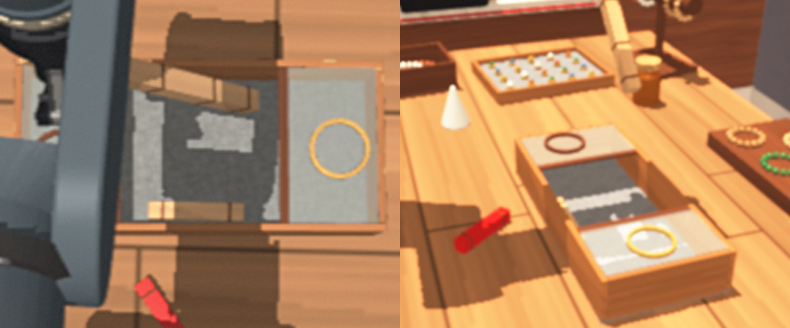

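View pics/s5.png

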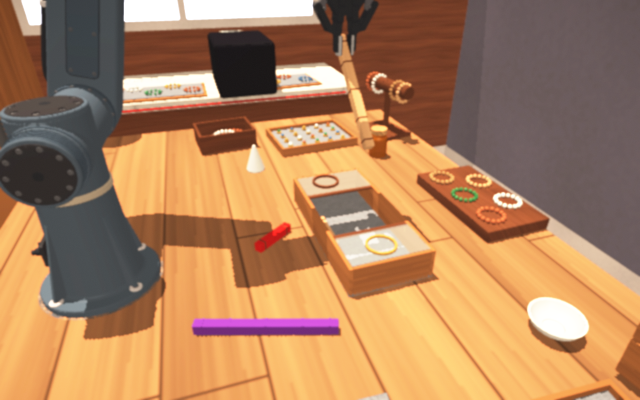

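The bar is clear of the case. Its lower end is near (366,143) in the side view and near (352,149) in the top view. I'll check its height from both.

Run:
```python
from h import *
o1,d1=ray("side",(366,143));o2,d2=ray("top",(352,148))
A=np.c_[d1,-d2]; t,*_=np.linalg.lstsq(A,o2-o1,rcond=None); p,q=o1+d1*t[0],o2+d2*t[1]; print((p+q)/2,np.linalg.norm(p-q))
G=np.array([.5211,.0891,.3726+.008]); v=(p+q)/2-G; print(np.linalg.norm(v),np.degrees(np.arcsin(v[2]/np.linalg.norm(v))))
```

```text
[ 0.52179227 -0.04601797  0.23420702] 0.008212936095746814
0.1992190979579354 -47.29319585691778
```

The lower end is at z ≈ 0.22–0.23 m. I'll firm up the grip and let it settle, then check that the bar is still.

Emit:
apply_moves:
  motion:
    - [10,0,0,0,0]
    - [10,0,0,0,0]
    - [10,0,0,0,0]
    - [10,0,0,0,0]
    - [10,0,0,0,0]
    - [10,0,0,0,0]
    - [10,0,0,0,0]
    - [10,0,0,0,0]
    - [10,0,0,0,0]
    - [10,0,0,0,0]
    - [10,0,0,0,0]
    - [10,0,0,0,0]
  squeeze: 50

```text
t: 12.62
tcp_pos: [0.521, 0.0892, 0.3723]
tool_rot: [-0.511, 0.488, -0.488, 0.511]
force: [-0.4, 0.2, -0.5]
finger_gap: 0.191
```

Run:
```python
from h import *
cv2.imwrite("pics/s6.png",manip.snapshot("side")[:,:,::-1])
a=cv2.imread("pics/s5.png")[0:170,300:420];b=cv2.imread("pics/s6.png")[0:170,300:420]
cv2.imwrite("pics/c6.png",cv2.resize(np.hstack([a,b]),None,fx=3,fy=3))
print(cv2.absdiff(a,b).mean(),manip.sense()['finger_gap'],manip.sense()['tcp_pos'],np.abs(manip.sense()['qd']).max())
```

```text
0.910702614379085 0.19155075514485082 [0.52104519 0.08913054 0.37231585] 0.002300370394129025
```

View pics/c6.png

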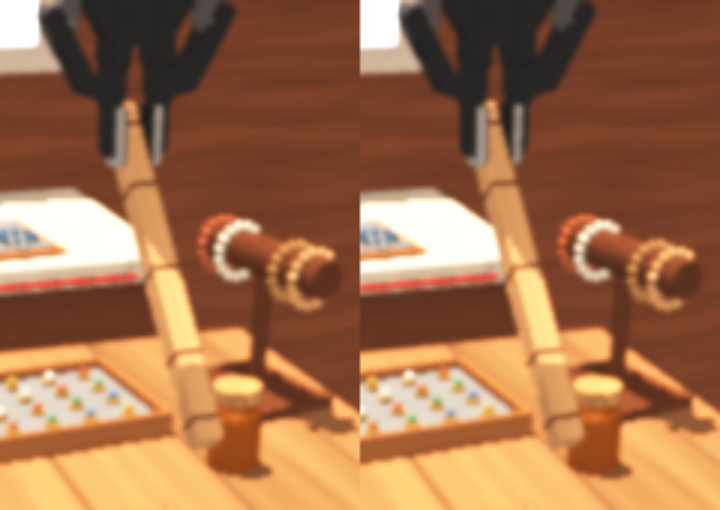

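The two side views, 1.6 s apart, are the same: the bar hangs still in the jaws. I'm handing in.

```bash
python3 -c "
from station import manip
print(manip.sign_off())"
```

```text
the job is handed in; nothing more can be done
None
```

The long bar is out of the case and held still in the gripper, and I handed the job in at about 12.7 s. `sign_off()` gives no verdict, so I don't have the official result.

**What I did:** I gripped the bar 28 mm from its +y end and moved it 7 mm towards -y to clear the near cover edge. Then I lifted it so that it turned in the jaws and slanted out through the opening, and raised it clear.

**Last checks:**
- **Grip:** the squeeze was 50 N. The opening read about 16–17.5 mm against the 18 mm bar.
- **Height:** the lower end is about 0.23 m above the table, roughly 160 mm above the case top. The two camera rays missed each other by 8 mm. They also put the grip-to-end length at 199 mm, where about 212 mm was expected, so the height is good to about 1–2 cm.
- **Stillness:** two side views about 1.6 s apart look the same.
- **Forces:** during the lift the wrist force stayed within about 1 N at every reading I took. The highest reading was 4.6 N, when the fingertips touched the case floor while closing.
- **Other items:** by eye, the short bar is still in the case and both bangles are where they lay. I did not measure their positions again.

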